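Shut the casting mould and rock its feed plug free

ROBOT

A 6-joint arm with a two-finger parallel gripper is mounted at the origin on the work surface. World frame = base frame: x ahead of the robot, y to its left, z up, the work surface at z = 0. Lengths are in mm, angles in rad, forces in N, time in s.
With the tool pointing down it reaches from about 275 to 1000 mm from the base axis. Payload 8.4 kg.
Tool frame: the origin (TCP) lies midway between the tips of the shut fingers; the grasp point (between the pads) lies r.grip_point_offset behind it (r.grip_point_offset is the distance from the TCP to the grasp point, in mm); z points along the fingers, y is the direction in which the jaws open and shut (so a half turn about z gives the same grasp; the last joint's range is limited). The gripper opens to 85 mm and grips with 20 to 120 N. Pads are 22 mm wide; open, the fingers measure 114 mm over their backs; the gripper's body (76 mm by 85 mm) begins 54 mm behind the grasp point. The pads swing forward as they close: fully open they stand 13 mm farther back than shut.
Start: joints at [-1.116, 0.353, 1.633, -0, 1.155, -0.002], TCP at [275.673, -560.921, 231.281] pointing down, gripper open.
Joint ranges: [-2.63, 2.63], [-0.92, 2.1], [0.06, 2.66], [-1.3, 4.44], [0, 2.69], [-3.02, 3.02]. Speed limits (rad/s): [2.22, 2.22, 2.79, 3.14, 3.14, 3.14].

INTERFACE

Orientations are given as [roll, pitch, yaw] about the fixed x, y, z axes, in that order (R = Rz(yaw) Ry(pitch) Rx(roll)).
In Python, from rig import r gives the robot as it stands.
- The arm moves only by the tool move_arm, never from a script. Its argument "targets" is one flat list of numbers, 5 for each row, row after row: the gripper's target within -1 to 1 (fully open at 1, half-way at 0, shut at -1), then the shift along the tool's x, y, z in cm, then the turn about the tool's z in degrees. In form: [gripper, tx, ty, tz, turn, gripper, tx, ty, tz, turn, ...]. A call has 1 to 10 rows; each row is the pose to reach, as a shift and turn from the pose commanded when the call began, along the tool's axes at that moment; what a row does not reach only later rows make up. A row lasts 1/10 s, in which the tool goes at most 50 mm and 8.59 degrees, less where a joint would pass 70% of its speed; a pose out of reach is approached as far as the arm can. A call with a gripper value outside its range is refused whole. The fingers move at their own pace and stop on an object; "squeeze" is the grip in N (left out, the last holds). Time passes only in rows, so rows that repeat a pose let the fingers close. It gives the time, the measured TCP pose, the force and the opening at its end, in the units of the state.
- r.sense(): the state, without advancing time (a new reading comes with each control period).
- r.grab_frame(name): name is "side" or "top" or "wrist"; returns a dict with "img" (384x512x3 uint8, blue, green, red), "K" (3x3 intrinsics, pixels), "world_to_cam" (4x4, takes a point from world to camera coordinates). Camera axes: x right, y down, z forward; pixel columns grow to the right and rows downward; lengths in mm; the calibration is good to about 2 mm. A picture is of the moment at which its call begins. There is no depth.
- r.sign_off(): hands the job in, once; it reports no verdict.
Trained networks look in a picture, given as the dict that the camera call returned (one of the last four; its "shot" number tells which), for a name from the list of things; names that differ only in an ending like _2 or _b are one class to them, and where a whole thing is asked for, a point or a joint stands for the part that bears it (a point fixed in the world has none). Each returns a list of dicts, best first, with "conf" (0 to 1); they miss things now and then, are a little off and sometimes report something else, mostly with a low value. They report only what shows in the picture. A call takes as long as a camera call.
- r.outline_of(picture, thing): "region" (384x512 bool, what is visible of it).
- r.mark_of(picture, thing): "position" ([x, y, z] in mm, in world coordinates, good to about 4 mm: a listed point, or the origin of a listed thing).
The state is a dict: "clock": time; "qpos": joint angles; "qvel": joint speeds; "joint_efforts": joint torques, N m; "eef_pos": TCP position; "tcp_rot": TCP orientation; "contact_force": force on the tool from outside, world axes, zero at the start; "wrist_torque": the same for the moment, N m; "opening": opening from 0.0 (shut) to 1.0 (fully open).
Only numpy, scipy, OpenCV 4.12 (cv2) and the standard library are available. Lean on these libraries where they do the work, as an engineer would, in place of code of your own. Each camera call takes 0.05 s, during which the arm holds its last target.

TASK

Swing both hinged halves of the plaster mould shut so that they meet edge to edge. Then take the tight blue plug standing in the wooden feed block in front of the mould and rock it side to side, towards the left and the right half in turn, until it has pushed both red-pinned keepers fully back; lift it straight out and finish still holding it upright, just clear above its socket and touching nothing but the gripper, with the mould still shut. Leave the other things on the table where they are.

Things in the scene. Friction and masses are not known exactly. Their poses are not given: they have to be found in the camera images.
- station: Casting station fixed to the table: plywood board 270 x 300 x 12 mm with a feed block and a hinged mould on it. Origin: centre of the board's underside. x points from the feed block to the mould's hinge, y to the left half, z up. The wooden feed block (60 in x, 124 in y, 50 mm tall above the board) is centred at x = -70 mm, y = 0.
- socket (a point): Centre of the mouth of the plug's socket, level with the feed block's top, 62 mm above the table; axes as the station's. The socket goes down 50 mm to the board and is 30 mm wide in x. In y its lowest 8 mm are a pocket 26 mm wide; above, a brass keeper stands on either side of the plug; the top opening is 48 mm wide.
- hinge_pin (a point): Foot of the vertical steel hinge pin of both halves, at x = 100 mm, y = 0 on the board's top (12 mm above the table); the pin rises 85 mm.
- half_left (a joint): Opening angle (rad) of the left (station +y) white plaster half about the pin: 0 shut (its flat edge on the station's plane y = 0, a stop), growing as its free end swings out to +y, at most 1.1. It stays where left; the hinge rubs with 0.18 N m. It reaches 8 to 120 mm from the pin, is 48 mm thick (y 0 to 48 mm when shut), its top 87 mm above the table.
- half_right (a joint): The same for the right half (station -y side); it swings out towards -y.
- left_cleat (a point): Centre of the outer face of the dark wooden cleat (30 x 12 x 50 mm) on the outside of the left half near its free end: the place to push. 100 mm from the pin along the half, 60 mm out from its flat edge, 52 mm above the table. It turns with the half; its y axis points out of the face.
- right_cleat (a point): The same on the right half; the outward direction there is its -y axis.
- plug: Blue plug, 100 mm tall, about 130 g; origin: centre of its underside, on the board 12 mm above the table; axes as the station's. From below: foot 28 (x) x 24 (y) x 8 mm, neck 16 mm thick in y up to 24 mm, body 28 x 24 up to 52 mm, grip 20 x 20 up to 100 mm. To free it, tilt it about its foot (about the station's x axis) some 0.15 rad to each side, then it lifts out freely.
- keeper_left (a joint): How far (m) the left (+y) brass keeper is pushed back: 0 tight on the plug, 0.006 fully back. Pushed by the tilting plug's body, 44 mm above the board; yields at 5 N, stays where left. Its tooth reaches 3.5 mm over the plug's foot: pulled straight up, the plug rises 5 mm and stops dead. Its 8 mm red pin shows 3 mm out of the block's left end, 9 mm when fully back.
- keeper_right (a joint): The same for the right (-y) keeper.
- rib: Bystander: a flat wooden rib 85 x 45 x 6 mm lying on the front left of the board; origin under its centre.
- spare_plug: Bystander: another blue plug lying on the table, 100 mm long.
- slip_cup: Bystander: terracotta cup, 72 mm across, 75 mm tall.
- glaze_jar: Bystander: jar with a white cap, 66 mm across, 85 mm tall.
- small_pot: Bystander: dark striped pot, 96 mm across, 65 mm tall.
- brush: Bystander: a brush lying on the table.
- foot_ring: Bystander: clay disc 90 mm across, 18 mm tall.

How it is judged:
By the outcome, as a careful person would: the job done as asked, in the order asked, and still so for the second after the job is handed in, while the arm keeps its last pose, push and grip.
It also fails if it takes over 67 s, if anything falls off the work surface, if the arm or the gripper's body presses on something with over 40 N, if the wrist force passes 120 N, or if a joint passes its speed limit or range.

## Working session

There is one attempt and no reset: what is moved stays moved. The work goes in short steps, Python scripts to look and compute and a tool call to move; the robot and the scene stay as the last step left them, time stands still between calls to the robot, and variables do not carry over. Pictures are saved under pics/ and viewed, and the job is handed in when it is done.

Besides the shell and the picture viewer there is one more tool, called as a command line: name --argument value ..., lists and objects as JSON in quotes. move_arm: Moves the arm, as the interface text tells. Its arguments: {"type":"object","properties":{"targets":{"type":"array","items":{"type":"number"}},"squeeze":{"type":"number"}},"required":["targets"]}

```bash
ls; mkdir -p pics; python3 - <<'E'
from rig import r
import cv2
print(r.sense(), r.grip_point_offset)
for n in ["top","side"]:
    f=r.grab_frame(n); cv2.imwrite(f"pics/{n}0.png",f["img"])
    print(n,f["K"].tolist(),f["world_to_cam"].round(3).tolist())
    for t in ["station","socket","hinge_pin","left_cleat","right_cleat","plug","half_left","half_right","keeper_left","rib"]:
        try:
            print(t,[(m["position"],round(m["conf"],2)) for m in r.mark_of(f,t)][:2])
        except Exception as e: print(t,e)
print(r.sense()["clock"])
E
```

```text
pics
{'clock': 0.0, 'qpos': array([-1.11637507e+00,  3.53675783e-01,  1.63415702e+00,  1.68781415e-05,
        1.15520899e+00, -2.37470501e-03]), 'qvel': array([-2.36898635e-04, -8.12136106e-04, -1.54435489e-03,  4.74299560e-05,
        6.36683079e-04,  1.25911713e-03]), 'joint_efforts': array([-2.69937838e-03, -6.05255771e+01, -3.42070627e+01, -2.03655336e-04,
        9.30844748e-03, -2.30453634e-05]), 'eef_pos': array([ 275.47359132, -560.46518675,  230.53463981]), 'tcp_rot': array([-3.14014356e+00, -1.88727857e-05,  4.56789122e-01]), 'contact_force': array([-0.50447298, -0.09127947, -0.55970027]), 'wrist_torque': array([ 0.01265489,  0.01891216, -0.00122049]), 'opening': 0.9998099734293003} 18.700000000000003
top [[347.45298042930654, 0.0, 252.64061045143458], [0.0, 347.45298042930654, 186.39471537194416], [0.0, 0.0, 1.0]] [[-0.015, -1.0, -0.008, 13.302], [-0.999, 0.015, -0.052, 498.036], [0.052, 0.007, -0.999, 1200.541], [0.0, 0.0, 0.0, 1.0]]
station [([560.3, 23.0, 4.1], 0.88), ([498.7, 0.4, 62.3], 0.39)]
socket [([497.7, 1.5, 60.8], 0.72)]
hinge_pin [([659.8, 49.1, 11.9], 0.98)
[... 906 characters left out ...]
cket [([495.4, -0.9, 61.3], 0.55)]
hinge_pin [([587.0, 145.4, 53.7], 0.62), ([658.4, 47.2, 10.1], 0.59)]
left_cleat [([585.2, 143.5, 52.5], 0.62)]
right_cleat [([623.4, -62.7, 50.9], 0.64)]
plug [([496.7, 3.4, 13.1], 0.48)]
half_left it knows: brush, foot_ring, glaze_jar, hinge_pin, left_cleat, plug, rib, right_cleat, slip_cup, small_pot, socket, spare_plug, station
half_right it knows: brush, foot_ring, glaze_jar, hinge_pin, left_cleat, plug, rib, right_cleat, slip_cup, small_pot, socket, spare_plug, station
keeper_left it knows: brush, foot_ring, glaze_jar, hinge_pin, left_cleat, plug, rib, right_cleat, slip_cup, small_pot, socket, spare_plug, station
rib [([452.9, 110.1, 13.1], 0.64)]
0.8
```

View pictures.

View pics/top0.png

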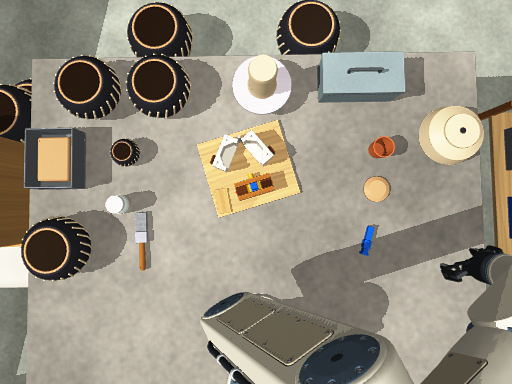

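View pics/side0.png

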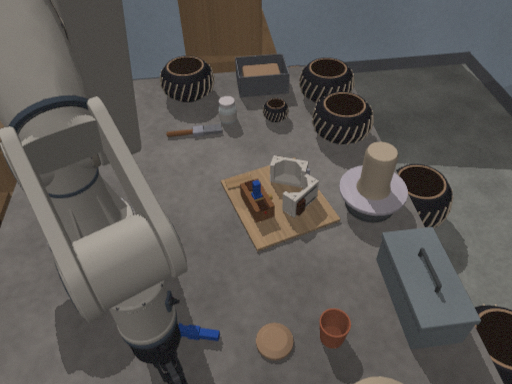

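```bash
cat > h.py <<'E'
import numpy as np
from math import *
PSI=atan2(47.8,162.5); u=np.array([cos(PSI),sin(PSI)]); v=np.array([-sin(PSI),cos(PSI)])
PIN=np.array([659.,48.1]); ST=PIN-100*u
def st(x,y): return ST+x*u+y*v
def push(side,phi,gap,half=11):  # side +1 left, -1 right ; tool centre & yaw
    a=-side*phi; R=np.array([[cos(a),-sin(a)],[sin(a),cos(a)]])
    p=PIN+R@(-100*u+side*(60+half+gap)*v); return p,PSI+pi/2+a
def rel(cmd,p,z,yaw):  # cmd=(x,y,z,yaw)
    d=np.array([p[0]-cmd[0],p[1]-cmd[1]]); y0=cmd[3]
    tx=d@[cos(y0),sin(y0)]; ty=d@[sin(y0),-cos(y0)]; tz=cmd[2]-z
    return np.round([tx/10,ty/10,tz/10,degrees(y0-yaw)],2)
E
python3 - <<'E'
from h import *
print(ST,PSI)
p,y=push(1,.67,18); print(p,y)
print(rel((275.67,-560.92,231.28,.4568),p,231,y))
E
```

```text
[563.06438998  19.88017133] 0.28608475839230174
[599.61473934 168.07662612] 1.1868810851871983
[ 6.123e+01 -5.114e+01  3.000e-02 -4.183e+01]
```

move_arm --targets '[-1,3,-2.5,0,-4,-1,6,-5,0,-8,-1,9,-7.5,0,-12,-1,12,-10,0,-16,-1,15,-12.5,0,-20,-1,18,-15,0,-24,-1,21,-17.5,0,-28,-1,24,-20,0,-32,-1,27,-22.5,0,-36,-1,30,-25,0,-40]' --squeeze 40

```text
clock: 1.8
eef_pos: [435.1, -202.8, 231.5]
tcp_rot: [3.141, 0.0, 1.158]
contact_force: [0.6, -0.6, 0.2]
opening: 0.0
```

```bash
python3 - <<'E'
from h import *
from rig import r
c,s=cos(.4568),sin(.4568)
x=275.67+300*c-250*s; y=-560.92+300*s+250*c
print(x,y)
s_=r.sense();print(s_['eef_pos'],s_['tcp_rot'])
p,yw=push(1,.67,18)
print(rel((x,y,231.28,.4568+radians(40)),p,231,yw))
E
```

```text
434.6409446638413 -204.2293234289885
[ 435.13455439 -202.81612337  231.54248946] [3.14091811e+00 1.84623247e-05 1.15767807e+00]
[ 4.072e+01  5.000e-02  3.000e-02 -1.830e+00]
```

move_arm --targets '[-1,4.5,0,0,0,-1,9,0,0,0,-1,13.5,0,0,0,-1,18,0,0,0,-1,22.5,0,0,0,-1,27,0,0,-1,-1,31.5,0,0,-2,-1,36,0,0,-2,-1,40,0,0,-2,-1,40.7,0,0,-2]'

```text
clock: 2.8
eef_pos: [600.4, 171.9, 231.2]
tcp_rot: [3.141, -0.002, 1.193]
contact_force: [0.1, -0.2, 0.2]
opening: -0.002
```

move_arm --targets '[-1,0,0,4,0,-1,0,0,8,0,-1,0,0,12,0,-1,0,0,12,0,-1,0,0,12,0]'

```text
clock: 3.3
eef_pos: [598.9, 167.6, 111.6]
tcp_rot: [-3.141, 0.001, 1.189]
contact_force: [-0.5, 1.1, 0.0]
opening: -0.002
```

```bash
python3 - <<'E'
from h import *
from rig import r
import cv2
f=r.grab_frame("wrist");cv2.imwrite("pics/w1.png",f["img"])
f=r.grab_frame("top")
i=f["img"][110:230,180:320];cv2.imwrite("pics/t1.png",cv2.resize(i,None,fx=5,fy=5,interpolation=cv2.INTER_CUBIC))
print(r.sense())
E
```

```text
{'clock': 3.4, 'qpos': array([ 2.70698673e-01,  4.77539829e-01,  1.73341171e+00, -5.20959134e-05,
        9.27405665e-01,  6.51959632e-01]), 'qvel': array([ 0.00113335, -0.01065487, -0.00327728,  0.00015305, -0.00752022,
        0.00079907]), 'joint_efforts': array([-1.15136564e-02, -6.18601513e+01, -2.77741671e+01, -2.09074591e-03,
        6.17013685e-02, -3.57043493e-03]), 'eef_pos': array([600.58249126, 168.20979363, 113.67505878]), 'tcp_rot': array([ 3.13899545e+00, -1.92988165e-03,  1.18956906e+00]), 'contact_force': array([0.21772424, 0.11454043, 0.82405789]), 'wrist_torque': array([-0.00683049, -0.03471558,  0.03002735]), 'opening': 0.0017404973456175178}
```

View pics/w1.png

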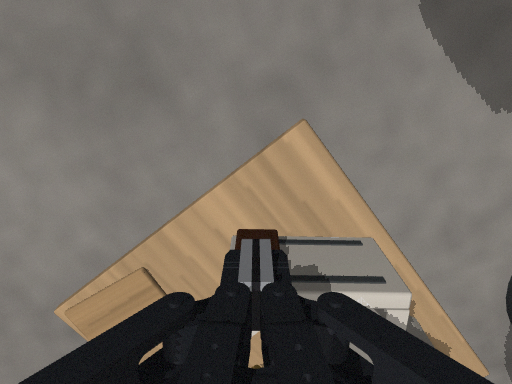

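View pics/t1.png

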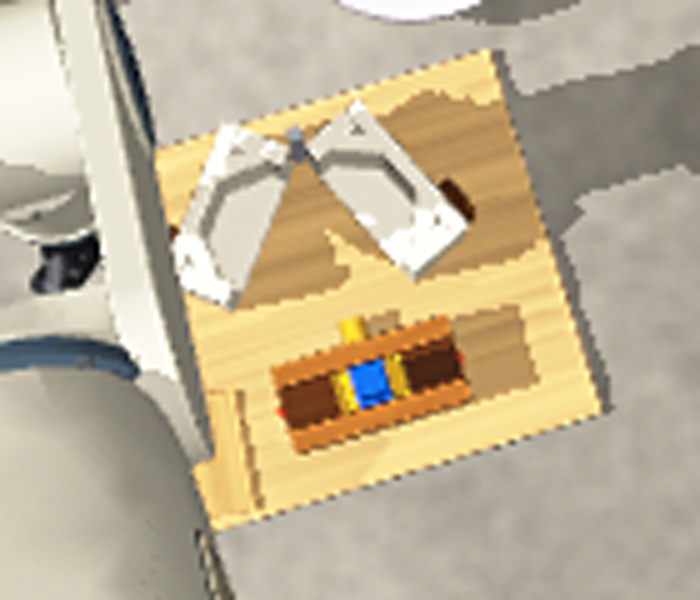

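```bash
python3 - <<'E'
from h import *
from rig import r
import cv2
f=r.grab_frame("wrist")
s=r.sense()['eef_pos']
def pr(P):
    q=f["world_to_cam"]@np.r_[P,1]; q=f["K"]@q[:3]; return (q[:2]/q[2]).round(0)
for t in ["left_cleat","hinge_pin"]: print(t,[(m["position"],round(m["conf"],2)) for m in r.mark_of(f,t)][:2])
for z in (113,77,52,45): print(z,pr([s[0],s[1],z]))
for off in(0,18):
  p,_=push(1,.67,off,0); print(p,pr([*p,77]),pr([*p,52]))
W=np.linalg.inv(f["world_to_cam"]);print(W[:3,3],W[:3,2])
E
```

```text
left_cleat [([589.3, 139.4, 47.1], 0.7)]
hinge_pin []
113 [255. 255.]
77 [255. 224.]
52 [255. 208.]
45 [255. 204.]
[588.75268599 141.18767305] [253. 268.] [254. 248.]
[595.49465014 157.87736806] [253. 242.] [254. 224.]
[631.59574694 245.86635814 257.42728039] [-0.1168157  -0.29761966 -0.94751075]
```

```bash
python3 - <<'E'
from h import *
y0=.4568+radians(40); x=434.64+407*cos(y0); y=-204.23+407*sin(y0); cmd=(x,y,45,y0+radians(2)); print(cmd)
for phi,g in [(.67,4),(.67,0)]+[(a,-1) for a in (.6,.5,.4,.3,.2,.1,.05,.02,0)]:
    p,yw=push(1,phi,g); print(phi,g,rel(cmd,p,45,yw))
E
```

```text
(599.06027226666, 168.08031958268012, 45, 1.1898382858376184)
0.67 4 [-1.38  0.05  0.    0.17]
0.67 0 [-1.78  0.05  0.    0.17]
0.6 -1 [-2.59 -0.42  0.   -3.84]
0.5 -1 [-3.67 -1.    0.   -9.57]
0.4 -1 [ -4.8   -1.47   0.   -15.3 ]
0.3 -1 [ -5.96  -1.82   0.   -21.03]
0.2 -1 [ -7.16  -2.06   0.   -26.76]
0.1 -1 [ -8.38  -2.17   0.   -32.49]
0.05 -1 [ -8.99  -2.18   0.   -35.35]
0.02 -1 [ -9.35  -2.17   0.   -37.07]
0 -1 [ -9.6   -2.16   0.   -38.22]
```

move_arm --targets '[-1,0,0,4,0,-1,0,0,6.6,0,-1,0,0,6.6,0]'

```text
clock: 3.85
eef_pos: [597.2, 167.5, 43.2]
tcp_rot: [-3.138, 0.003, 1.19]
contact_force: [0.1, 0.1, -0.3]
opening: -0.003
```

move_arm --targets '[-1,-1.4,0,0,0,-1,-1.8,0,0,0,-1,-2.6,-0.4,0,-4,-1,-3.1,-0.7,0,-7,-1,-3.7,-1,0,-10,-1,-4.2,-1.2,0,-12,-1,-4.8,-1.5,0,-15,-1,-5.4,-1.7,0,-18,-1,-6,-1.8,0,-21,-1,-6,-1.8,0,-21]'

```text
clock: 4.85
eef_pos: [560.5, 118.4, 47.0]
tcp_rot: [3.14, -0.0, 1.556]
contact_force: [0.5, -0.1, 0.9]
opening: 0.0
```

```bash
python3 - <<'E'
from h import *
from rig import r
import cv2
f=r.grab_frame("top")
i=f["img"][110:230,180:320];cv2.imwrite("pics/t2.png",cv2.resize(i,None,fx=5,fy=5,interpolation=cv2.INTER_CUBIC))
s=r.sense();print(s['contact_force'],s['eef_pos'])
y0=1.18984; x=599.06-60*cos(y0)-18*sin(y0); y=168.08-60*sin(y0)+18*cos(y0); cmd=(x,y,45,y0+radians(21)); print(cmd)
for phi,g in [(a,-1) for a in (.3,.2,.1,.05,.02,0)]+[(0,-3)]:
    p,yw=push(1,phi,g); print(phi,g,rel(cmd,p,45,yw))
E
```

```text
[0.45410727 0.36263312 1.3268452 ] [560.82430308 118.68011576  46.82372631]
(560.0419247915939, 119.07398193046929, 45, 1.5563591429188093)
0.3 -1 [ 0.04 -0.01  0.   -0.03]
0.2 -1 [-0.99 -0.65  0.   -5.76]
0.1 -1 [ -2.09  -1.2    0.   -11.49]
0.05 -1 [ -2.65  -1.43   0.   -14.35]
0.02 -1 [ -3.    -1.55   0.   -16.07]
0 -1 [ -3.23  -1.63   0.   -17.22]
0 -3 [ -3.42  -1.57   0.   -17.22]
```

View pics/t2.png

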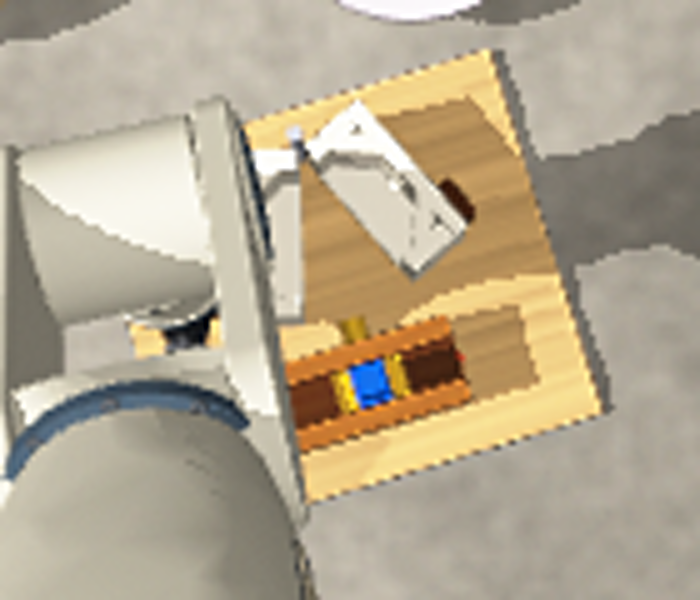

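The left half follows the push (its flat edge now runs vertically at column ~300 of the crop). Continuing to near shut.

move_arm --targets '[-1,-0.5,-0.3,0,-3,-1,-1,-0.6,0,-6,-1,-1.5,-0.9,0,-9,-1,-2.1,-1.2,0,-12,-1,-2.6,-1.4,0,-14,-1,-2.9,-1.5,0,-16,-1,-3,-1.5,0,-17,-1,-3.1,-1.6,0,-17,-1,-3.2,-1.6,0,-17,-1,-3.2,-1.6,0,-17]'

```text
clock: 5.9
eef_pos: [545.4, 89.9, 46.4]
tcp_rot: [3.137, -0.003, 1.85]
contact_force: [2.2, 18.1, -1.5]
opening: 0.003
```

```bash
python3 - <<'E'
from h import *
from rig import r
import cv2
f=r.grab_frame("top")
i=f["img"][110:230,180:320];cv2.imwrite("pics/t3.png",cv2.resize(i,None,fx=5,fy=5,interpolation=cv2.INTER_CUBIC))
f=r.grab_frame("side")
i=f["img"][140:260,200:340];cv2.imwrite("pics/s3.png",cv2.resize(i,None,fx=5,fy=5,interpolation=cv2.INTER_CUBIC))
s=r.sense();print(s['contact_force'],s['eef_pos'])
y0=1.55636; x=560.04-32*cos(y0)-16*sin(y0); y=119.07-32*sin(y0)+16*cos(y0); print(x,y,y0+radians(17))
E
```

```text
[ 1.32369894 16.22951644 -1.29818418] [545.39914016  89.89048092  46.39040543]
543.579720819767 87.30430766835406 1.853065972839036
```

View pics/t3.png

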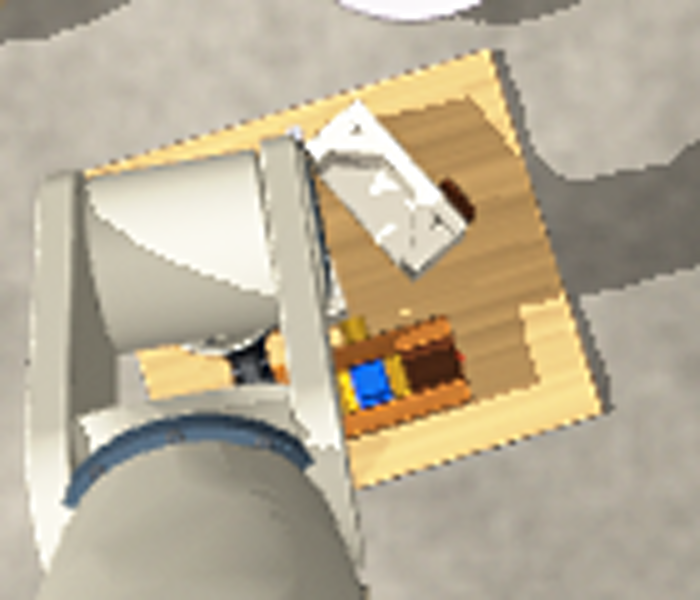

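View pics/s3.png

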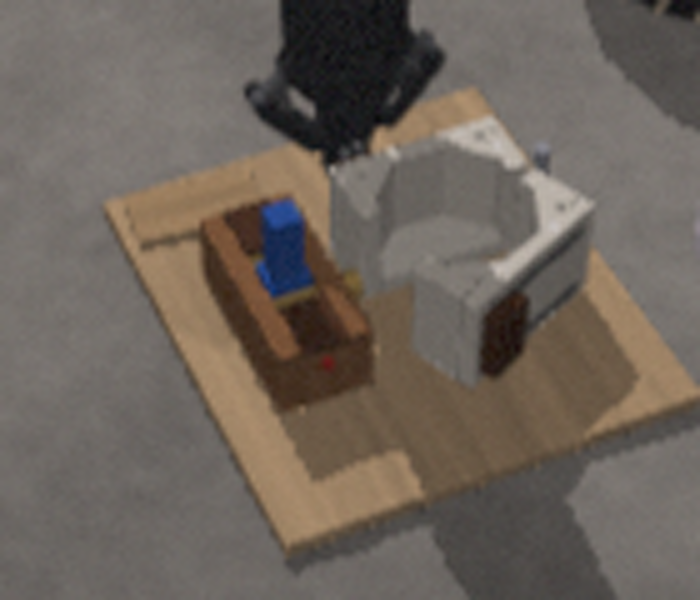

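```bash
python3 - <<'E'
from h import *
cmd=(543.58,87.30,45,1.85307)
for phi,g in [(.42,25),(.42,18)]:
    p,yw=push(-1,phi,g); print(phi,g,p,yw,rel(cmd,p,165,yw))
E
```

```text
0.42 25 [645.19970844 -89.83314305] 2.276881085187198 [-19.84   4.83 -12.   -24.28]
0.42 18 [640.65769116 -84.50678605] 2.276881085187198 [-19.2    4.54 -12.   -24.28]
```

move_arm --targets '[-1,1,0,0,0,-1,4,0,0,0,-1,4,0,-4,0,-1,4,0,-8,0,-1,3,0,-12,0,-1,0,0,-12,0,-1,-4,0,-12,0,-1,-8,0,-12,0,-1,-12,0,-12,0,-1,-15,0,-12,0]'

```text
clock: 7.0
eef_pos: [586.0, -59.0, 166.0]
tcp_rot: [3.141, 0.001, 1.851]
contact_force: [-0.3, 0.6, -0.6]
opening: 0.002
```

move_arm --targets '[-1,-2.4,2.4,0,-8,-1,-4.8,4.8,0,-16,-1,-4.8,4.8,0,-24,-1,-4.8,4.8,4,-24,-1,-4.8,4.8,4,-24]'

```text
clock: 7.5
eef_pos: [641.9, -89.3, 121.5]
tcp_rot: [-3.137, -0.005, 2.27]
contact_force: [-0.6, 0.8, -0.4]
opening: -0.001
```

```bash
python3 - <<'E'
from h import *
from rig import r
import cv2
f=r.grab_frame("top")
i=f["img"][110:230,180:320];cv2.imwrite("pics/t4.png",cv2.resize(i,None,fx=5,fy=5,interpolation=cv2.INTER_CUBIC))
f=r.grab_frame("side")
i=f["img"][140:260,200:340];cv2.imwrite("pics/s4.png",cv2.resize(i,None,fx=5,fy=5,interpolation=cv2.INTER_CUBIC))
for t in ["right_cleat","left_cleat"]: print(t,[(m["position"],round(m["conf"],2)) for m in r.mark_of(f,t)][:2])
s=r.sense();print(s['contact_force'],s['eef_pos'])
y0=1.85307; d=[-198,48]; x=543.58+d[0]*cos(y0)+d[1]*sin(y0); y=87.3+d[0]*sin(y0)-d[1]*cos(y0); cmd=(x,y,45,y0+radians(24));print(cmd)
for phi,g in [(.42,4),(.42,0)]+[(a,-1) for a in (.35,.3,.25,.2,.15,.1,.05,.02,0)]:
    p,yw=push(-1,phi,g); print(phi,g,rel(cmd,p,45,yw))
E
```

```text
right_cleat [([623.1, -61.2, 51.7], 0.92)]
left_cleat [([541.3, 80.6, 52.7], 0.95)]
[-0.62539294  0.36643955  0.6983664 ] [645.52633064 -89.47643292 126.86520834]
(644.8313129446963, -89.49415043200723, 45, 2.271949020478639)
0.42 4 [ 2.05 -0.    0.   -0.28]
0.42 0 [ 2.45 -0.01  0.   -0.28]
0.35 -1 [ 3.26 -0.48  0.    3.73]
0.3 -1 [ 3.79 -0.78  0.    6.59]
0.25 -1 [ 4.34 -1.06  0.    9.46]
0.2 -1 [ 4.89 -1.3   0.   12.32]
0.15 -1 [ 5.46 -1.53  0.   15.19]
0.1 -1 [ 6.04 -1.72  0.   18.05]
0.05 -1 [ 6.63 -1.88  0.   20.92]
0.02 -1 [ 6.99 -1.96  0.   22.64]
0 -1 [ 7.23 -2.01  0.   23.78]
```

View pics/t4.png

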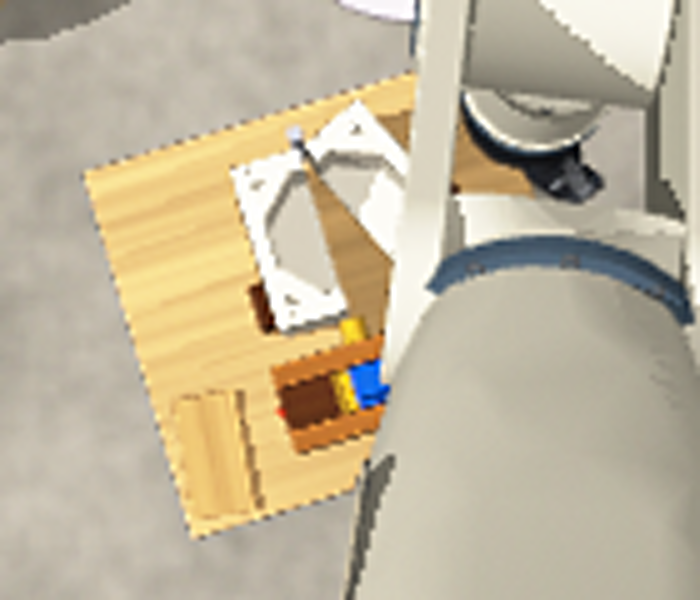

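View pics/s4.png

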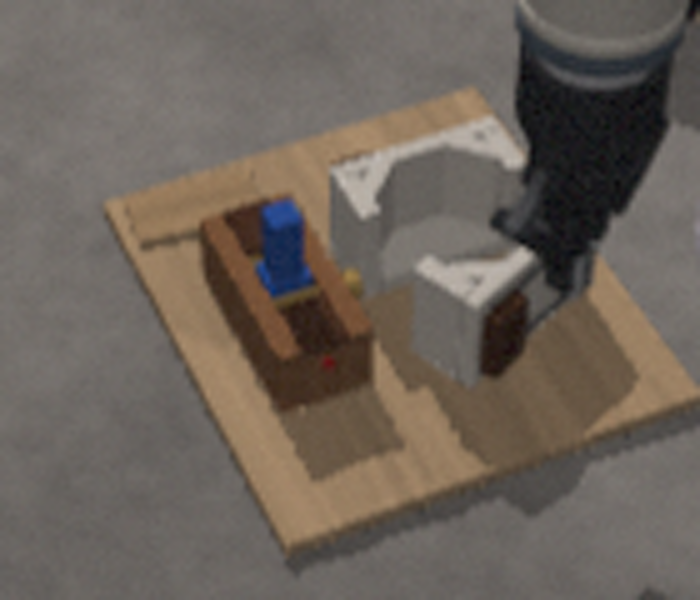

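move_arm --targets '[-1,0,0,4,0,-1,0,0,8,0,-1,0,0,8,0,-1,1,0,8,0,-1,2,0,8,0,-1,2.5,0,8,0,-1,3.3,-0.5,8,4,-1,3.8,-0.8,8,7,-1,4.3,-1.1,8,9,-1,4.3,-1.1,8,9]'

```text
clock: 8.7
eef_pos: [608.9, -63.3, 46.9]
tcp_rot: [3.14, 0.001, 2.115]
contact_force: [0.4, 1.2, -0.0]
opening: 0.001
```

```bash
python3 - <<'E'
from h import *
from rig import r
s=r.sense();print(s['contact_force'],s['eef_pos'])
y0=2.27195; d=[43,-11]; x=644.83+d[0]*cos(y0)+d[1]*sin(y0); y=-89.49+d[0]*sin(y0)-d[1]*cos(y0); cmd=(x,y,45,y0-radians(9));print(cmd)
for phi,g in [(a,-1) for a in (.25,.2,.15,.1,.05,.02,0)]:
    p,yw=push(-1,phi,g); print(phi,g,rel(cmd,p,45,yw))
E
```

```text
[ 0.44814689  1.22793368 -0.04321677] [608.93365998 -63.31347139  46.93637231]
(608.6856325610518, -63.72986214248275, 45, 2.1148703673205103)
0.25 -1 [0.04 0.04 0.   0.46]
0.2 -1 [ 0.56 -0.3   0.    3.32]
0.15 -1 [ 1.08 -0.6   0.    6.19]
0.1 -1 [ 1.62 -0.88  0.    9.05]
0.05 -1 [ 2.18 -1.14  0.   11.92]
0.02 -1 [ 2.52 -1.27  0.   13.64]
0 -1 [ 2.75 -1.36  0.   14.78]
```

move_arm --targets '[-1,0.5,-0.3,0,3,-1,1.1,-0.6,0,6,-1,1.6,-0.9,0,9,-1,2.2,-1.1,0,12,-1,2.5,-1.3,0,14,-1,2.6,-1.3,0,15,-1,2.7,-1.4,0,15,-1,2.7,-1.4,0,15]'

```text
clock: 9.5
eef_pos: [583.2, -47.9, 45.8]
tcp_rot: [3.141, 0.0, 1.854]
contact_force: [0.8, -1.4, 1.2]
opening: 0.002
```

```bash
python3 - <<'E'
from h import *
from rig import r
import cv2
f=r.grab_frame("top")
i=f["img"][110:230,180:320];cv2.imwrite("pics/t5.png",cv2.resize(i,None,fx=5,fy=5,interpolation=cv2.INTER_CUBIC))
f=r.grab_frame("side")
i=f["img"][140:260,200:340];cv2.imwrite("pics/s5.png",cv2.resize(i,None,fx=5,fy=5,interpolation=cv2.INTER_CUBIC))
for t in ["right_cleat","left_cleat"]: print(t,[(m["position"],round(m["conf"],2)) for m in r.mark_of(f,t)][:2])
s=r.sense();print(s['contact_force'],s['eef_pos'],s['tcp_rot'])
d=s['eef_pos'][:2]-ST; print(d@u,d@v)
E
```

```text
right_cleat [([582.7, -36.3, 54.4], 0.84), ([483.2, -431.5, -0.6], 0.56)]
left_cleat []
[ 0.72575997 -1.49666185  1.26285738] [582.96576366 -47.93350949  45.34955283] [3.14131991e+00 8.40059278e-05 1.85343372e+00]
-0.044400304354841484 -70.67360192840604
```

View pics/t5.png

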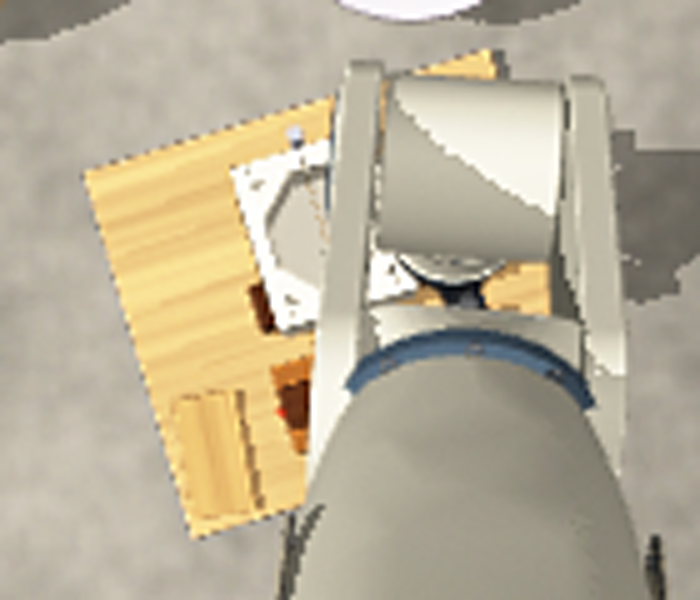

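View pics/s5.png

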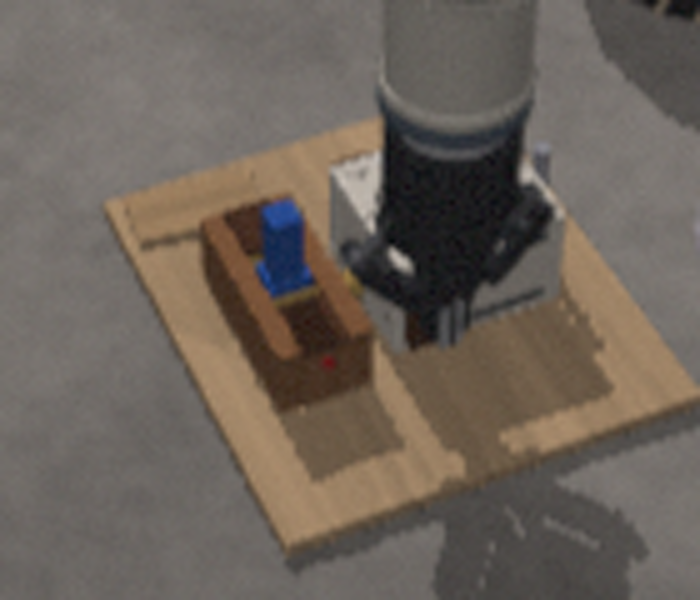

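move_arm --targets '[-1,0.1,0,0,0,-1,0.2,0,0,0,-1,0.2,0,0,0]'

```text
clock: 10.0
eef_pos: [582.3, -47.0, 45.2]
tcp_rot: [-3.141, 0.002, 1.854]
contact_force: [0.6, -9.1, 0.6]
opening: 0.003
```

move_arm --targets '[-1,0.1,0,0,0,-1,0.1,0,0,0]'

```text
clock: 10.2
eef_pos: [582.3, -47.0, 45.3]
tcp_rot: [3.141, 0.003, 1.854]
contact_force: [1.8, -14.6, -0.4]
opening: 0.002
```

move_arm --targets '[-1,-1,0,0,0,-1,-4,0,0,0,-1,-6,0,-4,0,-1,-9,0,-8,0,-1,-12,0,-12,0,-1,-12,0,-14,0,-1,-12,0,-14,0]'

```text
clock: 10.9
eef_pos: [617.2, -161.5, 188.7]
tcp_rot: [3.137, 0.002, 1.852]
contact_force: [-0.5, 0.5, -0.1]
opening: -0.003
```

```bash
python3 - <<'E'
from h import *
from rig import r
import cv2
fs={}
for n,(a,b,c,d) in {"top":(110,230,180,320),"side":(140,260,200,340)}.items():
    f=r.grab_frame(n); cv2.imwrite(f"pics/{n}6.png",cv2.resize(f["img"][a:b,c:d],None,fx=5,fy=5,interpolation=cv2.INTER_CUBIC))
    for t in ["right_cleat","left_cleat","socket","plug","hinge_pin"]: print(n,t,[(m["position"],round(m["conf"],2)) for m in r.mark_of(f,t)][:2])
    p=st(-70,0)
    for q in ([*p,112],[*p,62],[*PIN,97]):
        k=f["K"]@(f["world_to_cam"]@np.r_[q,1])[:3]; k=k[:2]/k[2]; print(q,k,(k-[c,a])*5)
s=r.sense();print(s['clock'],s['contact_force'],s['eef_pos'],s['tcp_rot'])
y0=2.11487; d=[27,-14]; x=608.686+d[0]*cos(y0)+d[1]*sin(y0); y=-63.73+d[0]*sin(y0)-d[1]*cos(y0); y0-=radians(15); e=-120+3; print(x+e*cos(y0),y+e*sin(y0),185,y0)
E
```

```text
top right_cleat [([579.1, -38.0, 52.0], 0.85)]
top left_cleat [([496.8, 1.4, 59.9], 0.72), ([551.3, 80.0, 53.0], 0.69)]
top socket [([498.6, 5.2, 63.5], 0.73), ([482.4, -421.3, -1.0], 0.67)]
top plug [([491.9, 3.2, 10.1], 0.55), ([617.5, 441.9, -0.4], 0.5)]
top hinge_pin [([658.6, 48.1, 8.2], 0.69)]
[np.float64(495.90946296683023), np.float64(0.12629126039682959), 112] [254.1937962  185.46402699] [370.96898102 377.32013496]
[np.float64(495.90946296683023), np.float64(0.12629126039682959), 62] [254.24120314 186.28279004] [371.20601568 381.41395019]
[np.float64(659.0), np.float64(48.1), 97] [238.82078343 136.24492135] [294.10391713 131.22460673]
side right_cleat [([314.8, 395.6, 5.0], 0.71), ([578.8, -38.8, 53.9], 0.69)]
side left_cleat [([543.2, 78.4, 50.6], 0.72), ([451.4, 110.2, 12.5], 0.36)]
side socket [([492.8, 1.3, 61.3], 0.81), ([485.8, -431.0, 0.6], 0.71)]
side plug [([495.1, 0.3, 14.8], 0.51)]
side hinge_pin [([657.4, 46.5, 14.4], 0.95)]
[np.float64(495.90946296683023), np.float64(0.12629126039682959), 112] [255.78382138 182.72761942] [278.9191069  213.63809709]
[np.float64(495.90946296683023), np.float64(0.12629126039682959), 62] [256.12567194 194.59224496] [280.62835971 272.96122479]
[np.float64(659.0), np.float64(48.1), 97] [307.61393893 169.53684472] [538.06969465 147.68422359]
11.5 [ 0.57525103  0.33918449 -0.68323759] [ 615.23712582 -160.07718885  184.96261169] [-3.14116321e+00 -2.45096088e-04  1.85329022e+00]
615.3208605395567 -160.24502705217543 185 1.8530706122008505
```

View pics/top6.png

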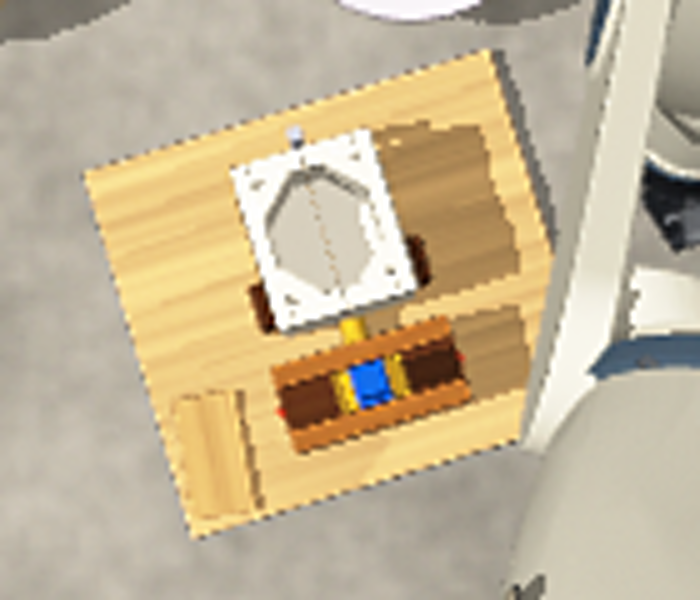

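View pics/side6.png

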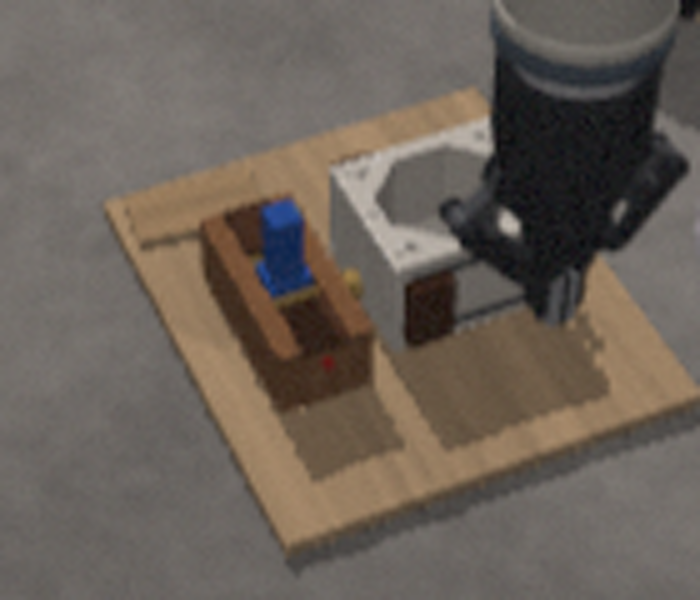

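```bash
python3 - <<'E'
from h import *
print(rel((615.32,-160.25,185,1.85307),st(-70,0),72,PSI+pi/2))
E
```

```text
[18.73 -7.   11.3  -0.22]
```

move_arm --targets '[0,4,-1.5,0,0,0,8,-3,0,0,0,12,-4.5,0,0,0,16,-6,0,0,0,18.7,-7,0,0,0,18.7,-7,3,0,0,18.7,-7,3,0,0,18.7,-7,3,0]'

```text
clock: 12.3
eef_pos: [496.0, -0.2, 155.4]
tcp_rot: [-3.141, -0.0, 1.853]
contact_force: [0.4, -0.4, -0.2]
opening: 0.495
```

```bash
python3 - <<'E'
from h import *
from rig import r
import cv2
f=r.grab_frame("wrist");cv2.imwrite("pics/w7.png",f["img"])
f=r.grab_frame("side")
cv2.imwrite("pics/s7.png",cv2.resize(f["img"][120:240,200:340],None,fx=5,fy=5,interpolation=cv2.INTER_CUBIC))
s=r.sense();print(s['opening'],s['eef_pos'],s['tcp_rot'])
d=s['eef_pos'][:2]-ST; print(d@u,d@v)
E
```

```text
0.5069493840438319 [496.95211093  -0.55394291 156.16070456] [3.14057713e+00 3.46466972e-04 1.85243784e+00]
-69.19169023542312 -0.9468202643078011
```

View pics/w7.png

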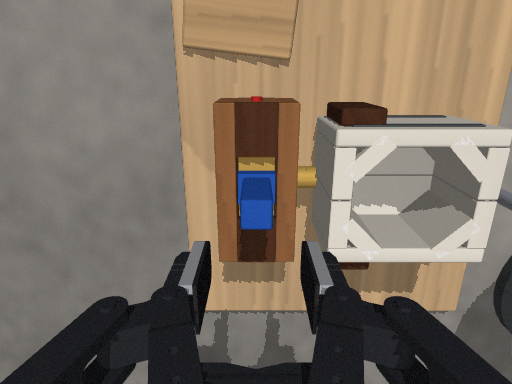

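View pics/s7.png

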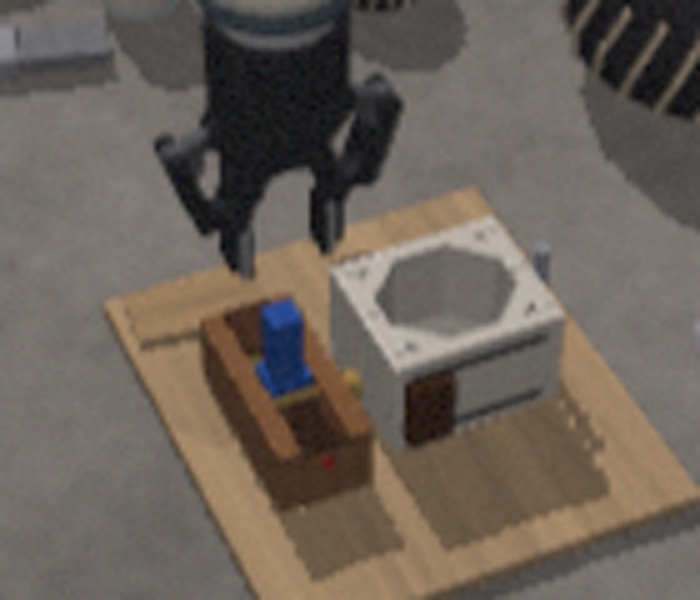

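move_arm --targets '[0,0,0,3,0,0,0,0,6,0,0,0,0,8.3,0,0,0,0,8.3,0,0,0,0,8.3,0]'

```text
clock: 12.9
eef_pos: [496.7, -0.5, 73.0]
tcp_rot: [3.141, 0.0, 1.852]
contact_force: [0.8, -0.7, 0.7]
opening: 0.496
```

move_arm --targets '[-1,0,0,0,0,-1,0,0,0,0,-1,0,0,0,0,-1,0,0,0,0,-1,0,0,0,0,-1,0,0,0,0]' --squeeze 40

```text
clock: 13.5
eef_pos: [497.3, -0.2, 73.8]
tcp_rot: [3.139, 0.001, 1.853]
contact_force: [-0.4, -0.8, 7.7]
opening: 0.234
```

```bash
python3 - <<'E'
from h import *
from rig import r
import cv2
f=r.grab_frame("wrist");cv2.imwrite("pics/w8.png",f["img"])
f=r.grab_frame("side")
cv2.imwrite("pics/s8.png",cv2.resize(f["img"][120:240,200:340],None,fx=5,fy=5,interpolation=cv2.INTER_CUBIC))
s=r.sense();print(s['opening'],s['eef_pos'],s['tcp_rot'],s['contact_force'])
d=s['eef_pos'][:2]-ST; print(d@u,d@v)
E
```

```text
0.22943606914573506 [ 4.97284423e+02 -2.07236457e-01  7.37241150e+01] [3.13890197e+00 9.24712273e-04 1.85315486e+00] [ 0.27996576 -0.86592232  6.73097937]
-68.77504421261837 -0.7079833456205614
```

View pics/w8.png

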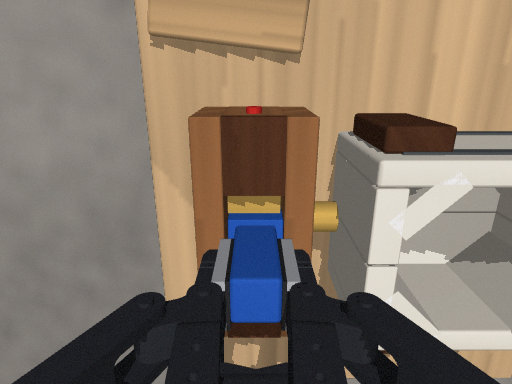

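View pics/s8.png

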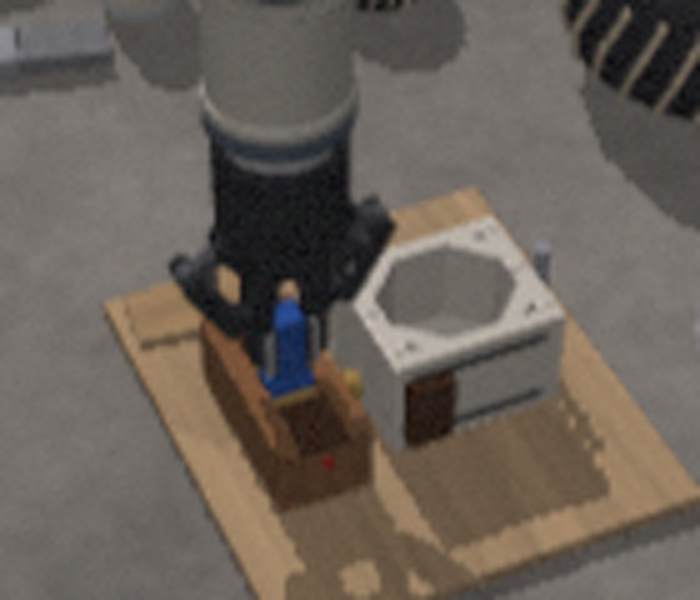

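move_arm --targets '[-1,0.2,0,0,0,-1,0.4,0,0,0,-1,0.6,0,0,0,-1,0.8,0,0,0,-1,1.0,0,0.1,0,-1,1.1,0,0.1,0,-1,1.2,0,0.1,0,-1,1.2,0,0.1,0]'

```text
clock: 14.4
eef_pos: [494.6, 9.9, 73.7]
tcp_rot: [3.138, 0.003, 1.855]
contact_force: [-2.9, -10.9, 20.5]
opening: 0.233
```

```bash
cat > look.py <<'E'
from h import *
from rig import r
import cv2,sys
k=sys.argv[1]
f=r.grab_frame("wrist");cv2.imwrite(f"pics/w{k}.png",f["img"])
g=r.grab_frame("side")
a=cv2.resize(g["img"][140:235,220:310],None,fx=5,fy=5,interpolation=cv2.INTER_CUBIC)
b=f["img"][:,80:380]; b=cv2.resize(b,(int(300*475/384),475)); cv2.imwrite(f"pics/c{k}.png",np.hstack([a,b])[:600,:820][:, :800])
s=r.sense();print(s['clock'],s['opening'],s['eef_pos'],s['tcp_rot'],s['contact_force'],s['wrist_torque'])
d=s['eef_pos'][:2]-ST; print(d@u,d@v, s['contact_force'][:2]@v)
E
python3 look.py 9
```

```text
14.5 0.22747143268312706 [494.56339949   9.93075527  73.72871065] [3.13839983 0.0034024  1.85453535] [ -2.58319063 -11.09207899  20.16631508] [-2.25839413  0.60508085  0.02508916]
-68.52455126097365 9.785829165957136 -9.9122816755683
```

View pics/c9.png

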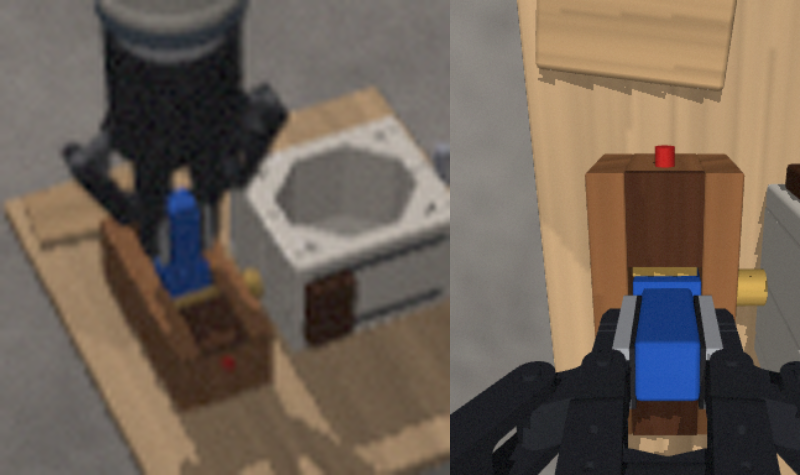

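move_arm --targets '[-1,0.1,0,-0.05,0,-1,0.2,0,-0.05,0,-1,0.3,0,-0.05,0,-1,0.3,0,-0.05,0]'

```text
clock: 14.9
eef_pos: [493.6, 13.0, 73.7]
tcp_rot: [3.139, 0.003, 1.854]
contact_force: [-0.9, -10.1, 12.8]
opening: 0.229
```

```bash
python3 look.py 10
```

```text
15.0 0.2314155439535041 [493.6010607   12.99310807  73.67717605] [3.13854586e+00 3.03776208e-03 1.85429064e+00] [  0.44803347 -10.01683008  12.36024073] [-2.03050062  0.22204901  0.06875156]
-68.58358613436228 12.995286360890214 -9.736141319891606
```

View pics/c10.png

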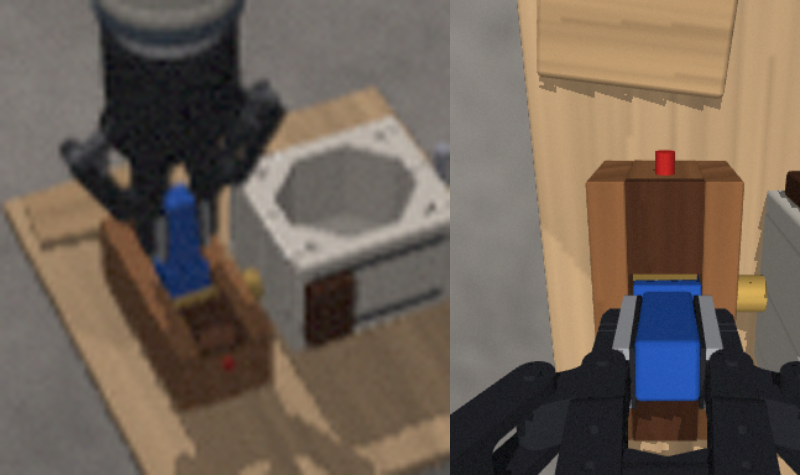

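View pics/w10.png

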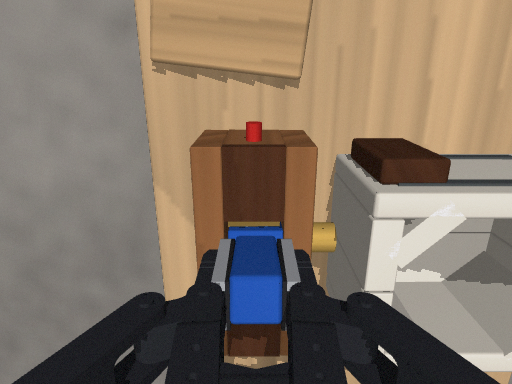

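```bash
cat > pin.py <<'E'
from h import *
import cv2
def redbox(img,roi):
    a,b,c,d=roi; i=img[a:b,c:d].astype(int); m=(i[:,:,2]>110)&(i[:,:,2]>2.2*i[:,:,1])&(i[:,:,2]>2.2*i[:,:,0])
    ys,xs=np.nonzero(m); return (xs.min()+c,xs.max()+c,ys.min()+a,ys.max()+a,len(xs))
E
python3 - <<'E'
from pin import *
for k in (7,8,9,10):
    try: print(k,redbox(cv2.imread(f"pics/w{k}.png"),(60,180,200,310)))
    except Exception as e: print(k,e)
from rig import r
f=r.grab_frame("wrist")
for z in (40,44,48,52,56):
  for L in (3,9):
    k=f["K"]@(f["world_to_cam"]@np.r_[st(-70,62+L),z,1])[:3]; print(z,L,(k[:2]/k[2]).round(1))
E
```

```text
7 (np.int64(251), np.int64(261), np.int64(97), np.int64(101), 52)
8 (np.int64(246), np.int64(261), np.int64(106), np.int64(113), 123)
9 (np.int64(246), np.int64(261), np.int64(118), np.int64(135), 265)
10 (np.int64(246), np.int64(261), np.int64(122), np.int64(141), 305)
40 3 [250.8 135.9]
40 9 [250.7 124.5]
44 3 [250.7 137.3]
44 9 [250.6 125.7]
48 3 [250.6 138.8]
48 9 [250.5 126.9]
52 3 [250.5 140.3]
52 9 [250.4 128.1]
56 3 [250.4 141.9]
56 9 [250.4 129.4]
```

move_arm --targets '[-1,0.1,0,0,0,-1,0.2,0,0,0,-1,0.2,0,0,0]'

```text
clock: 15.35
eef_pos: [493.2, 14.6, 73.6]
tcp_rot: [3.138, 0.004, 1.855]
contact_force: [-0.2, -13.2, 10.2]
opening: 0.227
```

```bash
python3 look.py 11; python3 -c "
from pin import *
print(redbox(cv2.imread('pics/w11.png'),(60,180,200,310)))"
```

```text
15.45 0.22365232076190295 [493.13713816  14.54700752  73.5965246 ] [3.13852367 0.00358032 1.8545165 ] [ -0.35305859 -12.40412883  10.5777672 ] [-2.40456167  0.01704107  0.02094346]
-68.59014529486167 14.616947423404598 -11.800344133624938
(np.int64(246), np.int64(261), np.int64(125), np.int64(144), 303)
```

View pics/c11.png

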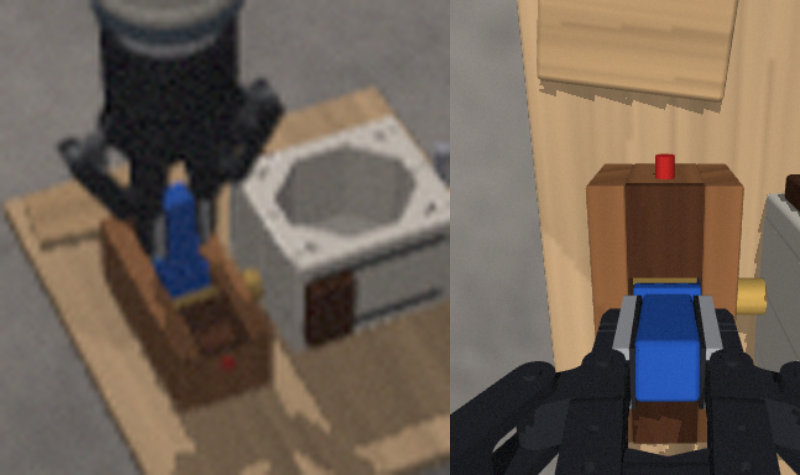

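move_arm --targets '[-1,-0.4,0,0,0,-1,-0.8,0,0,0,-1,-1.2,0,0,0,-1,-1.6,0,0,0,-1,-2.0,0,0,0,-1,-2.3,0,0,0,-1,-2.6,0,0,0,-1,-2.9,0,0,0,-1,-3.1,0,0,0,-1,-3.1,0,0,0]'

```text
clock: 16.45
eef_pos: [500.2, -12.6, 72.7]
tcp_rot: [3.14, -0.001, 1.852]
contact_force: [-1.2, 6.3, 4.4]
opening: 0.225
```

```bash
python3 look.py 12
```

```text
16.55 0.22741620452887457 [500.23461834 -12.61300921  72.7143689 ] [ 3.14028944e+00 -1.22258851e-03  1.85223494e+00] [-0.69433199  6.0479136   3.08381766] [ 1.47874905  0.19711382 -0.02274938]
-69.44564457598105 -13.442077057507998 5.998042101678506
```

View pics/c12.png

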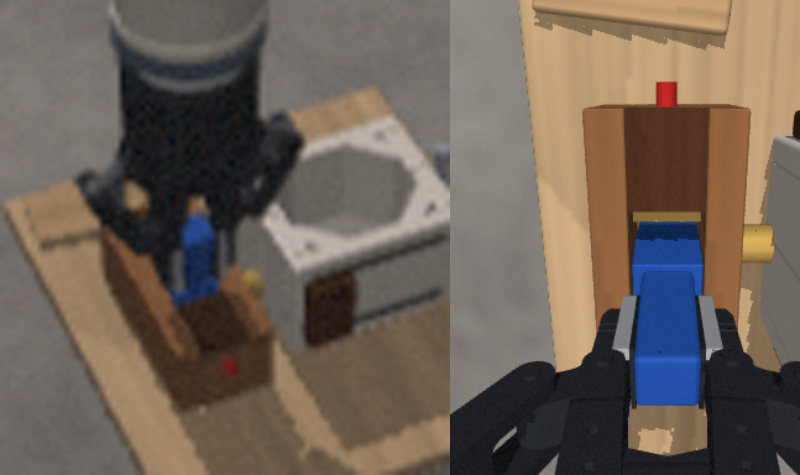

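move_arm --targets '[-1,-0.1,0,0,0,-1,-0.2,0,0,0,-1,-0.3,0,0,0,-1,-0.3,0,0,0]'

```text
clock: 16.95
eef_pos: [500.9, -15.0, 72.7]
tcp_rot: [3.14, -0.002, 1.852]
contact_force: [-2.0, 10.0, 5.3]
opening: 0.229
```

```bash
python3 look.py 13; python3 - <<'E'
from h import *
from rig import r
import cv2
f=r.grab_frame("side"); i=f["img"][180:235,235:305]; cv2.imwrite("pics/z13.png",cv2.resize(i,None,fx=10,fy=10,interpolation=cv2.INTER_NEAREST))
for z in (40,48,56):
  for L in (0,3,9):
    k=f["K"]@(f["world_to_cam"]@np.r_[st(-70,-62-L),z,1])[:3]; print(z,L,((k[:2]/k[2]-[235,180])*10).round(1))
E
```

```text
17.05 0.22636490120016417 [500.85767943 -14.95815186  72.68375267] [ 3.14047591e+00 -2.07197531e-03  1.85194411e+00] [-1.1826938  11.14704263  4.6877044 ] [ 1.99379188  0.27102431 -0.03262072]
-69.50970235126293 -15.867730736116107 11.027737506424556
40 0 [297.7 338.8]
40 3 [301.9 346. ]
40 9 [310.4 360.3]
48 0 [297.5 320.8]
48 3 [301.8 328. ]
48 9 [310.3 342.3]
56 0 [297.4 302.7]
56 3 [301.6 309.8]
56 9 [310.3 324.2]
```

View pics/z13.png

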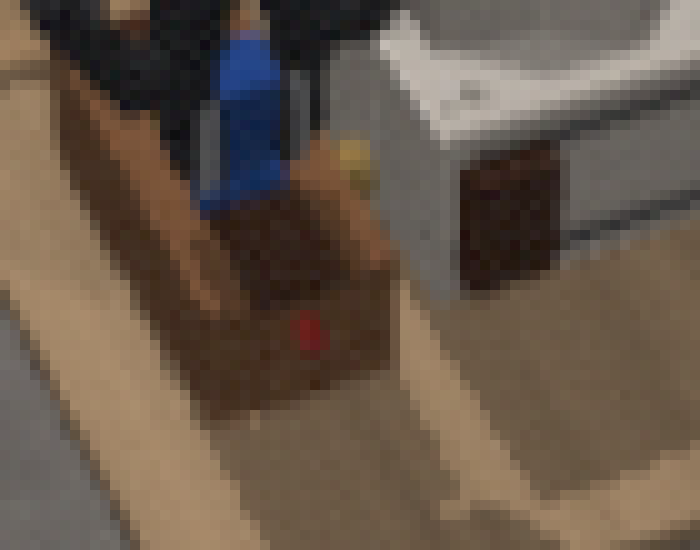

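move_arm --targets '[-1,-0.1,0,0,0,-1,-0.2,0,0,0,-1,-0.2,0,0,0]'

```text
clock: 17.4
eef_pos: [501.1, -16.1, 72.6]
tcp_rot: [3.141, -0.003, 1.851]
contact_force: [-2.0, 17.0, 3.8]
opening: 0.227
```

```bash
python3 look.py 14; python3 - <<'E'
from pin import *
from rig import r
def red(i):
    i=i.astype(float); w=np.clip(i[:,:,2]-1.6*np.maximum(i[:,:,0],i[:,:,1])-10,0,None); ys,xs=np.mgrid[:i.shape[0],:i.shape[1]]
    return w.sum(),(w*xs).sum()/w.sum(),(w*ys).sum()/w.sum(), np.nonzero(w.sum(1)>20)[0]
f=r.grab_frame("side"); i=f["img"][200:230,255:280]; cv2.imwrite("pics/z14.png",cv2.resize(f["img"][180:235,235:305],None,fx=10,fy=10,interpolation=cv2.INTER_NEAREST))
print(red(i))
for n,(r0,c0) in {"side6":(140,200),"z13":(180,235)}.items():
    im=cv2.imread(f"pics/{n}.png"); s=5 if n=="side6" else 10
    im=cv2.resize(im,None,fx=1/s,fy=1/s,interpolation=cv2.INTER_AREA); print(n,red(im[200-r0:230-r0,255-c0:280-c0]))
im=cv2.imread("pics/side0.png"); print(red(im[200:230,255:280]))
E
```

```text
17.5 0.23350575830034928 [501.11866758 -16.09629312  72.5870702 ] [ 3.14068919 -0.00330665  1.85152206] [-1.27507689 16.84511971  3.58719949] [ 2.90908934  0.30366187 -0.00892482]
-69.5805032920879 -17.03326389939045 16.52029286783894
(np.float64(325.3999999999999), np.float64(10.492931776275356), np.float64(12.742470805162878), array([11, 12, 13, 14]))
side6 (np.float64(147.2), np.float64(10.203804347826086), np.float64(12.066576086956522), array([11, 12, 13]))
z13 (np.float64(339.4), np.float64(10.505008839127873), np.float64(12.761932822628166), array([11, 12, 13, 14]))
(np.float64(134.99999999999997), np.float64(10.247407407407408), np.float64(12.037037037037038), array([11, 12, 13]))
```

move_arm --targets '[-1,0.5,0,0,0,-1,1.0,0,0,0,-1,1.5,0,0,0,-1,2.0,0,0,0,-1,2.5,0,0,0,-1,3.0,0,0,0,-1,3.5,0,0,0,-1,3.8,0,0,0,-1,3.9,0,0,0,-1,3.9,0,0,0]'

```text
clock: 18.55
eef_pos: [492.5, 16.6, 72.9]
tcp_rot: [3.139, 0.005, 1.855]
contact_force: [5.0, -21.2, 2.5]
opening: 0.229
```

```bash
python3 look.py 15; python3 -c "
from pin import *
print(redbox(cv2.imread('pics/w15.png'),(60,180,200,310)))"
```

```text
18.65 0.22749060744094798 [492.49778842  16.57435673  72.91549254] [3.13859139 0.00490798 1.8549268 ] [  3.87022681 -19.47010996   0.82971369] [-3.2496546  -0.64940435 -0.04112788]
-68.63139489089431 16.742320658955308 -19.770940132642497
(np.int64(246), np.int64(261), np.int64(129), np.int64(149), 323)
```

View pics/c15.png

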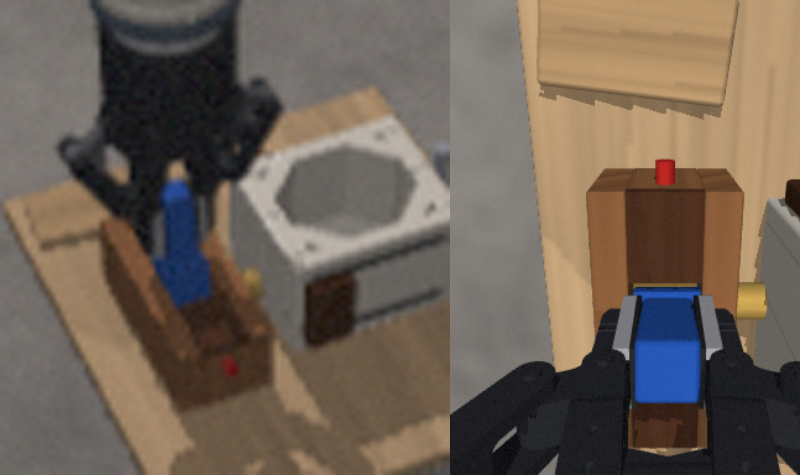

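move_arm --targets '[-1,-0.5,0,0,0,-1,-1.0,0,0,0,-1,-1.5,0,0,0,-1,-1.9,0,0,0,-1,-2.0,0,0,0,-1,-2,0,0,0]'

```text
clock: 19.25
eef_pos: [496.0, 0.5, 72.4]
tcp_rot: [3.141, -0.001, 1.852]
contact_force: [-1.5, 5.2, 1.9]
opening: 0.231
```

```bash
python3 look.py 16
```

```text
19.35 0.23443433375175105 [495.98578638   0.55370737  72.30827902] [ 3.14104045e+00 -9.66418271e-04  1.85230588e+00] [-0.65040085  6.21098056  2.8604863 ] [1.10192207 0.21140703 0.0607268 ]
-69.80616257464322 0.3885059109882608 6.142084094594043
```

View pics/c16.png

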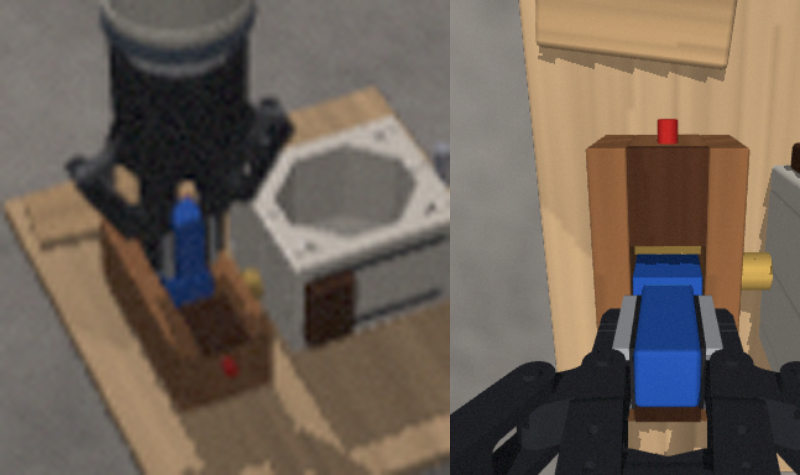

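View pics/w16.png

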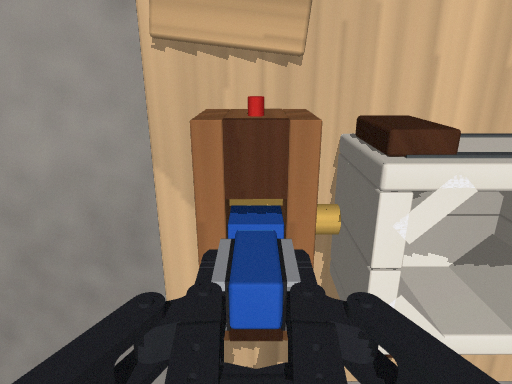

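move_arm --targets '[-1,-0.1,0,0,0,-1,-0.2,0,0,0,-1,-0.25,0,0,0,-1,-0.25,0,0,0,-1,-0.1,0,0,0,-1,-0.1,0,0,0]'

```text
clock: 19.95
eef_pos: [496.3, -1.0, 72.0]
tcp_rot: [3.141, 0.0, 1.853]
contact_force: [1.1, -0.1, -1.7]
opening: 0.232
```

```bash
python3 look.py 17
```

```text
20.05 0.2295444460387548 [496.30402764  -1.18509552  71.89828097] [3.14148761e+00 2.74375694e-04 1.85327263e+00] [-0.38243757 -0.29500716 -1.56745317] [0.02485218 0.03119413 0.00232866]
-69.99154307620547 -1.3694323853814914 -0.175093694207657
```

Contact force is now ~0. Lifting a few mm past the old 5 mm stop first.

move_arm --targets '[-1,0,0,-0.2,0,-1,0,0,-0.4,0,-1,0,0,-0.6,0,-1,0,0,-0.8,0,-1,0,0,-1.0,0,-1,0,0,-1.0,0]'

```text
clock: 20.65
eef_pos: [496.5, -1.1, 82.1]
tcp_rot: [3.141, 0.0, 1.853]
contact_force: [-0.1, 1.0, -2.4]
opening: 0.228
```

```bash
python3 look.py 18
```

```text
20.75 0.2255804012539212 [496.3586921   -1.10635093  81.8806594 ] [3.14135715e+00 6.30147615e-05 1.85302077e+00] [ 0.43272808 -0.51633131 -1.95242029] [-0.00135577  0.00140755 -0.03405782]
-69.91687880341902 -1.3093144938891874 -0.6174607138753406
```

View pics/c18.png

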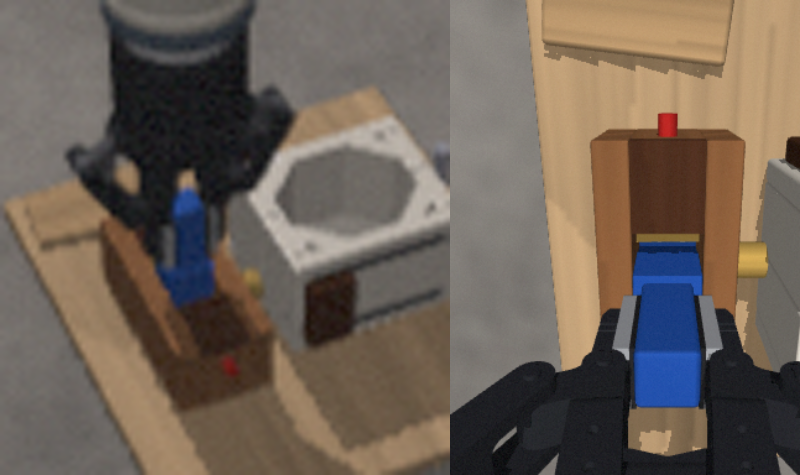

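move_arm --targets '[-1,0,0,-0.7,0,-1,0,0,-1.4,0,-1,0,0,-2.1,0,-1,0,0,-2.8,0,-1,0,0,-3.5,0,-1,0,0,-4.2,0,-1,0,0,-4.8,0,-1,0,0,-4.8,0,-1,0,0,-4.8,0]'

```text
clock: 21.65
eef_pos: [496.3, -1.1, 129.9]
tcp_rot: [3.141, 0.0, 1.853]
contact_force: [-0.1, -0.5, -1.1]
opening: 0.227
```

```bash
python3 look.py 19; python3 - <<'E'
from h import *
from rig import r
import cv2
f=r.grab_frame("top"); cv2.imwrite("pics/t19.png",cv2.resize(f["img"][110:230,180:320],None,fx=5,fy=5,interpolation=cv2.INTER_CUBIC))
f=r.grab_frame("side"); cv2.imwrite("pics/z19.png",cv2.resize(f["img"][165:235,220:310],None,fx=8,fy=8,interpolation=cv2.INTER_CUBIC))
w=r.grab_frame("wrist")
for n,g in (("side",f),("wrist",w)):
  o=r.outline_of(g,"plug"); print([ (x["conf"],int(x["region"].sum())) for x in o][:3])
  for q in ([*st(-70,-1),69],[*st(-70,-1),169]):
    k=g["K"]@(g["world_to_cam"]@np.r_[q,1])[:3]; k=k[:2]/k[2]; print(n,k,(k-[220,165])*8)
E
```

```text
21.75 0.22817282454809112 [496.04651075  -1.09728186 129.5103641 ] [-3.14109849e+00 -1.67359558e-04  1.85307124e+00] [-0.35945492 -0.1920248  -1.9747289 ] [-0.03493441 -0.01973317 -0.08300085]
-70.21381260699174 -1.2125169846697266 -0.08278260352838337
[(0.83, 264)]
side [256.21398586 193.19518751] [289.71188685 225.56150009]
side [255.5119458  168.56326831] [284.09556639  28.50614645]
[(0.68, 6997), (0.58, 15251)]
wrist [254.58608489 207.85051319] [276.68867911 342.80410552]
wrist [253.71530659 309.66846707] [ 269.72245275 1157.34773653]
```

View pics/z19.png

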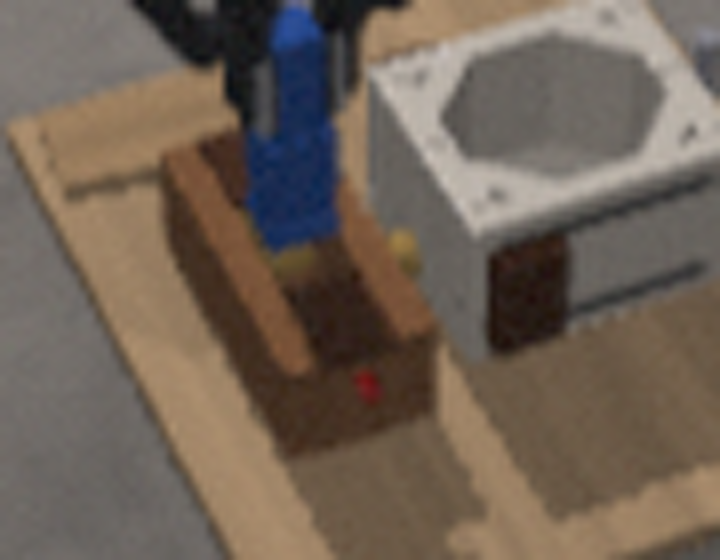

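View pics/w19.png

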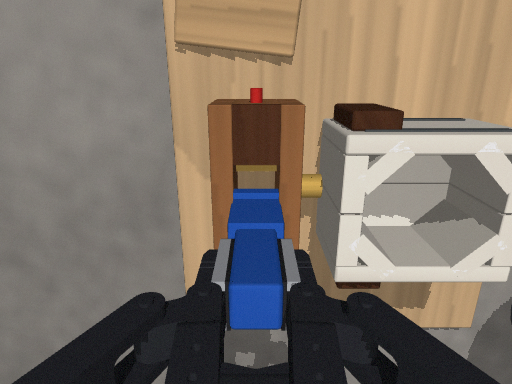

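View pics/t19.png

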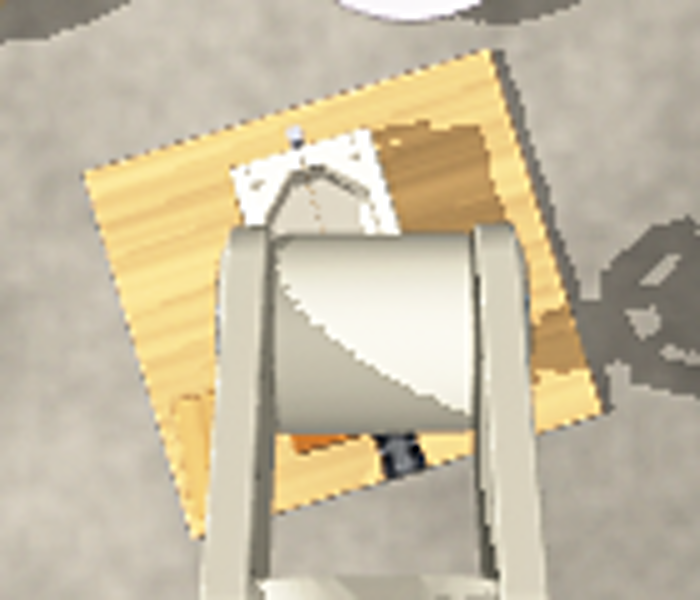

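```bash
cat > ov.py <<'E'
from h import *
from rig import r
import cv2
def boxes(zb,y0,tilt,x0=-70,piv=78):
    L=[]
    for (a,b,h0,h1) in ((14,12,0,8),(14,8,8,24),(14,12,24,52),(10,10,52,100)):
        c=[]
        for h in (h0,h1):
            for sx,sy in ((-1,-1),(1,-1),(1,1),(-1,1)):
                yy=sy*b; hh=h-piv
                Y=yy*cos(tilt)-hh*sin(tilt); Z=yy*sin(tilt)+hh*cos(tilt)
                c.append([*st(x0+sx*a,y0+Y),zb+piv+Z])
        L.append(c)
    return L
def draw(f,B,sc,crop,name):
    a,b,c,d=crop; i=cv2.resize(f["img"][a:b,c:d],None,fx=sc,fy=sc,interpolation=cv2.INTER_CUBIC)
    for C in B:
        P=[]
        for q in C:
            k=f["K"]@(f["world_to_cam"]@np.r_[q,1])[:3]; P.append(tuple(np.int32(((k[:2]/k[2]-[c,a]+.5)*sc))))
        P=[tuple(map(int,p)) for p in P]
        for s,e in [(0,1),(1,2),(2,3),(3,0),(4,5),(5,6),(6,7),(7,4),(0,4),(1,5),(2,6),(3,7)]: cv2.line(i,P[s],P[e],(0,255,255),1)
    cv2.imwrite(name,i)
E
python3 - <<'E'
from ov import *
f=r.grab_frame("side"); w=r.grab_frame("wrist")
B=boxes(70,-1.2,0)
draw(f,B,9,(160,205,225,290),"pics/o1.png"); draw(w,B,3,(160,340,180,340),"pics/o2.png")
E
```

```text
(no output)
```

View pics/o1.png

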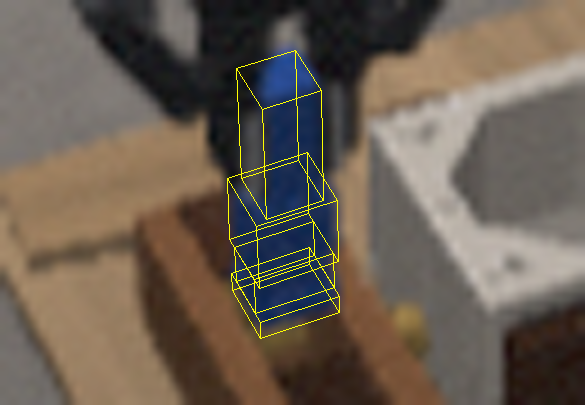

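View pics/o2.png

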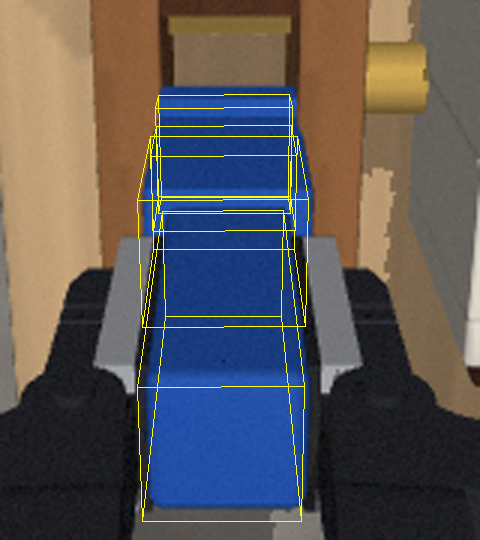

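```bash
python3 - <<'E'
from rig import r
s=r.sense(); print(s['clock'],s['contact_force'],s['opening'],s['eef_pos']); print(r.sign_off())
E
```

```text
22.1 [-0.33543042  0.66912425 -0.70764449] 0.2246950802521286 [496.23869829  -1.10168459 129.65300584]
the job is handed in; nothing more can be done
None
```

I did the whole task in the order asked and handed it in at 22 s of the 67 s limit. No verdict is reported.

- **Mould:** I pushed both cleats with the shut fingers until each half met its stop, at about 18 N on the left and 15 N on the right. With both closed, the top view showed one seam. The parts still visible after the lift look unchanged.
- **Keepers:** I held the plug at 40 N and rocked it left, right, then left again.
    - **Left:** the pin showed about 6 mm farther out in the wrist picture.
    - **Right:** the pin grew clearly in the side picture, but the resolution there is too coarse for a millimetre figure.
    - **Stops:** both pins stopped growing while the sideways force rose to about 20 N (left) and 17 N (right), so I took both keepers as fully back.
- **Lift:** I let the foot recentre until the side force was near zero, then lifted straight up. It rose past the old 5 mm stop with nothing but its weight on the gripper.
- **At hand-in:** the arm had lifted 57.7 mm, which puts the foot about 7–8 mm above the socket mouth. Contact force was under 1 N and the plug was still gripped.
- **Upright check:** against an upright outline of the plug, the wrist view agreed to within about 0.01 rad. The side view was off sideways by about 3 mm. I put that down to calibration and position error, because the top and bottom edges lined up.

I saw no sign that the rib or the other items moved. I did not make a separate check of every item.

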